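Open the gas cock and light the burner under the casserole

ROBOT

A 6-joint arm with a two-finger parallel gripper is mounted at the origin on the work surface. World frame = base frame: x ahead of the robot, y to its left, z up, the work surface at z = 0. Lengths are in m, angles in rad, forces in N, time in s.
With the tool pointing down it reaches from about 0.35 to 0.925 m from the base axis. Payload 6.4 kg.
Tool frame: the origin (TCP) lies at the very end of the fingers, on their centre line; the grasp point (between the pads) lies 19 mm behind it; z points along the fingers, y is the line along which they close (so a half turn about z gives the same grasp; the last joint's range is limited). The gripper opens to 94 mm and grips with 3 to 60 N. Pads are 16 mm wide; open, the fingers measure 119 mm over their backs; the gripper's body (75 mm by 177 mm) begins 78 mm behind the grasp point.
Start: joints at [0.942, 0.245, 1.558, -0, 1.339, -0.174], TCP at [0.286, 0.584, 0.167] pointing down, gripper open.
Joint ranges: [-3.13, 3.13], [-1.02, 2.26], [0.13, 2.54], [-0.95, 4.09], [0.21, 2.88], [-2.74, 2.74]. Speed limits (rad/s): [2.57, 2.57, 3.14, 3.14, 3.14, 3.14].

INTERFACE

Orientations are given as a rotation vector (axis times angle).
In Python, from bench import manip gives the robot as it stands.
- The arm moves only by the tool send_rows, never from a script. Its argument "rows" is a list of rows, each a list of 7 numbers: the shift along the tool's x, y, z in cm, then the turn, a rotation vector about the tool's x, y, z in rad, then the finger opening in cm, from 0 to 9.4. In form: [[x, y, z, ax, ay, az, jaw], ...]. A call has exactly 5 rows; each row shifts and turns the commanded pose from where the row before left it, along the tool's axes as they then stand; what a row does not reach is not made up. A row lasts 1/12 s, in which the tool goes at most 41.7 mm and 7.16 degrees, less where a joint would pass 70% of its speed; a pose out of reach is approached as far as the arm can. A call with a gripper value outside its range is refused whole. The fingers move at their own pace and stop on an object; "grip_force" is the grip in N (left out, the last holds). Time passes only in rows, so rows that do not move let the fingers close, or fill a call up. It gives the time, the measured TCP pose, the force, the opening and the grip force at its end, in the units of the state.
- manip.sense(): the state, without advancing time (a new reading comes with each control period).
- manip.capture(name): name is "scene" or "top"; returns the picture (400x640x3 uint8, red, green, blue); there is no depth.
- manip.calibration(name): a dict with "vertical_fov" (degrees; the focal length in pixels is half the picture's height over the tangent of half this angle, whatever the lens; pixels are square), "cx", "cy" (the principal point, pixels), "R" (3x3) and "t" (3): a world point X has camera coordinates R X + t. Camera axes: x right, y down, z forward; pixel columns grow to the right and rows downward; lengths in m; the calibration is good to about 2 mm. A picture is of the moment at which its call begins. calibration takes no time and is no camera call.
- manip.hand_in(): hands the job in; it is judged then, once.
The state is a dict: "t": time; "joint_pos": joint angles; "dq": joint speeds; "joint_efforts": joint torques, N m; "tool_pos": TCP position; "tcp_rot": TCP orientation; "contact_force": force on the tool from outside, world axes, zero at the start; "moment": the same for the moment, N m; "finger_gap": opening from 0.0 (shut) to 1.0 (fully open); "grip_force": force on a finger pad.
Only numpy, scipy, OpenCV 4.12 (cv2) and the standard library are available. Lean on these libraries where they do the work, as an engineer would, in place of code of your own. Each camera call takes 0.05 s, during which the arm holds its last target. There are 200 camera calls.

TASK

First open the gas cock beside the hob fully, lever in line with the pipe. Then turn the dial of the burner that the casserole stands on anticlockwise from off, past the simmer and full-flame clicks, to the spring-loaded lighting position, and keep holding it there against its spring: finish while still holding the dial. Leave the other dial off, and leave the casserole, the kettle and the mug where they stand.

Things in the scene. Friction and masses are not known exactly. Their poses are not given: they have to be found in the camera images.
- hob: Two-burner gas hob, fixed: steel case, black glass top, 360 mm deep (x) by 560 wide (y), glass 75 mm above the counter. Origin: centre of its underside; x to the back, away from the user, y to its left, z up. Two dials stand on the glass at the front, at (-135, +55) and (-135, -55) mm: left dial for the left burner, right for the right. Gas pipe and gas cock are on its right-hand (-y) side.
- burner_left (a point): Centre of the top of the left cast-iron pan support (hob's +y side), at (30, +145) mm on the hob, 118 mm above the counter; its arms reach 100 mm out. Axes as the hob's.
- burner_right (a point): Centre of the top of the right pan support (hob's -y side), at (30, -145) mm on the hob, 118 mm above the counter. Axes as the hob's.
- dial_left_top (a point): Left dial, aluminium: skirt 44 mm across, its top 86 mm above the counter, with an upright grip bar across it, 42 mm long, 12 thick, 20 high. This point: on the turning axis at the top of the bar, 106 mm above the counter. Turns with the dial: x along the bar to the end with the black pointer line, z up. When off the bar lies along the hob's x, pointer to the back.
- dial_right_top (a point): The same point on the right dial, which is of the same make.
- dial_left (a joint): Angle of the left dial, rad, anticlockwise from above, no pushing in. 0 off (stop); about 0.4 simmer and 0.8 full flame (clicks, it stays there); 1.10 to 1.25 lighting (stop at 1.25): let go there, a spring turns it back to full. Torque: under 0.1 Nm to leave off or simmer, 0.12 rising to 0.2 from full to the stop. White marks on the glass, from off: dot, short tick, long tick, star.
- dial_right (a joint): Angle of the right dial, the same in every way. Both dials start off.
- gas_valve (a joint): Angle of the gas cock's lever, rad, anticlockwise from above: 0 shut (lever square to the pipe, pointing along the hob's -x, to the user), 1.571 fully open (stop; lever in line with the pipe, pointing along the hob's -y, away from the hob). Starts at 0 to 0.2. Stiff, stays where it is left: 0.3 Nm, about 5 N at the sleeve's middle.
- lever_grip (a point): Middle of the top of the lever's dark vinyl sleeve, 65 mm from the turning axis, 89 mm above the counter. The sleeve is 62 mm long, 13 wide and 14 thick (upright). Nothing is under it but the pipe and valve body, whose tops are at most 64 mm above the counter. Turns with the lever: -x points outwards along it, z up.
- valve_axis (a point): On the lever's vertical turning axis, 89 mm above the counter, over the brass ball valve at (-110, -360) mm on the hob. Its 15 mm copper pipe, centre 40 mm above the counter, runs straight along the hob's y, from the hob's right side to an elbow at y = -462 mm that goes down into the counter.
- casserole: Lidded round stoneware casserole, blue glaze, with two side lugs and a knob on the lid: 178 mm across, 122 mm high, standing on one of the two pan supports. Origin at the centre of its base, z up.
- kettle: Steel kettle with a spout and an arched handle over the top: 166 mm across the body, 170 mm high, standing on the other pan support. Origin at the centre of its base, z up; the spout points along its x.
- mug: White mug with a handle, 78 mm across and 92 mm high, on the counter behind the gas cock, right of the hob. Origin at the centre of its base.
There are look-alikes about, which are no part of the job. What is shaped like the casserole but red or turquoise is not meant.

How it is judged:
On the way, in this order (a step that is already met when the one before it is completed fails the run):
1. the gas cock is fully open (value of joint gas_valve above 1.45 rad), for 0.2 s.
2. the dial of the casserole's burner is turned to the lighting position and held there (((horizontal distance between casserole and burner_left below 0.05 m and value of joint dial_left above 1.08 rad and contact force between the fingers and dial_left above 0.5 N) or (horizontal distance between casserole and burner_right below 0.05 m and value of joint dial_right above 1.08 rad and contact force between the fingers and dial_right above 0.5 N))), for 0.3 s.
At the end, for the whole second after the job is handed in: Gas cock within 7 degrees of fully open (over 1.45 rad); the dial of the burner under the casserole beyond 1.08 rad, in the lighting position, held there by the fingers through the last second; the other dial off (under 0.15 rad); casserole, kettle and mug not moved by more than 20 mm (value of joint gas_valve above 1.45 rad and ((horizontal distance between casserole and burner_left below 0.05 m and value of joint dial_left above 1.08 rad and contact force between the fingers and dial_left above 0.5 N and value of joint dial_right below 0.15 rad) or (horizontal distance between casserole and burner_right below 0.05 m and value of joint dial_right above 1.08 rad and contact force between the fingers and dial_right above 0.5 N and value of joint dial_left below 0.15 rad))); the arm keeps its last pose, push and grip.
It fails at once if the burner's dial is opened before the gas cock is open (value of joint gas_valve below 1.4 rad and value of joint any of dial_left, dial_right above 0.25 rad).
It fails at once if the other burner's dial is turned on ((horizontal distance between casserole and burner_left below 0.05 m and value of joint dial_right above 0.25 rad) or (horizontal distance between casserole and burner_right below 0.05 m and value of joint dial_left above 0.25 rad)).
It fails at once if the casserole or the kettle is shifted (distance of any of casserole, kettle from where it was at the start of the episode above 0.02 m).
It fails at once if the mug is shifted (distance of mug from where it was at the start of the episode above 0.02 m).
It also fails if it takes over 56 s, if anything falls off the work surface, if the arm or the gripper's body presses on something with over 40 N, if the wrist force passes 120 N, or if a joint passes its speed limit or range.

## Working session

There is one attempt and no reset: what is moved stays moved. The work goes in short steps, Python scripts to look and compute and a tool call to move; the robot and the scene stay as the last step left them, time stands still between calls to the robot, and variables do not carry over. Pictures are saved under pics/ and viewed, at most 10 in all, crops included, and the job is handed in when it is done.

Besides the shell and the picture viewer there is one more tool, called by a JSON object that holds its "api" and its "payload". send_rows: Moves the arm, as the interface text tells. Its arguments: {"type":"object","properties":{"rows":{"type":"array","items":{"type":"array","items":{"type":"number"}}},"grip_force":{"type":"number"}},"required":["rows"]}

```bash
mkdir -p pics; python3 - <<'E'
from bench import manip
import cv2,json
for n in("scene","top"):
    im=manip.capture(n); cv2.imwrite(f"pics/{n}0.png",im[:,:,::-1]); print(n,manip.calibration(n))
print(manip.sense())
E
```

```text
scene {'vertical_fov': 43.40621878758625, 'cx': 321.95360129201026, 'cy': 197.13618800568412, 'R': array([[-0.63330162,  0.77366674, -0.01920531],
       [ 0.5112719 ,  0.39962537, -0.76085518],
       [-0.58097342, -0.49166995, -0.64863745]]), 't': array([ 0.42812697, -0.13977925,  1.69909545])}
top {'vertical_fov': 55.773586613682625, 'cx': 322.06306954379534, 'cy': 200.70157947166106, 'R': array([[-0.02396276, -0.99957499, -0.01660212],
       [-0.98667994,  0.0263199 , -0.16053027],
       [ 0.16089901,  0.01253423, -0.98689128]]), 't': array([-0.09749978,  0.53369543,  1.04602501])}
{'t': 0.1, 'joint_pos': array([ 9.41865311e-01,  2.45725975e-01,  1.55886419e+00,  1.56859829e-05,
        1.33868126e+00, -1.74136334e-01]), 'dq': array([ 3.87043375e-04,  7.91501787e-05, -3.26257577e-03, -1.46356555e-04,
        1.96179285e-03, -3.80009478e-05]), 'joint_efforts': array([-4.63381675e-04, -4.16922212e+01, -3.15522051e+01,  6.86514401e-02,
        3.10087809e-02, -2.57582423e-05]), 'tool_pos': array([0.2851908 , 0.58343981, 0.16588229]), 'tcp_rot': array([-7.08103165e-01, -3.06006179e+00,  2.41738305e-03]), 'contact_force': array([ 0.33575831,  0.33170765, -0.20160056]), 'moment': array([ 0.0012412 ,  0.03398966, -0.00771127]), 'grip_force': 0.0, 'finger_gap': 0.9992836233711122}
```

View pics/scene0.png

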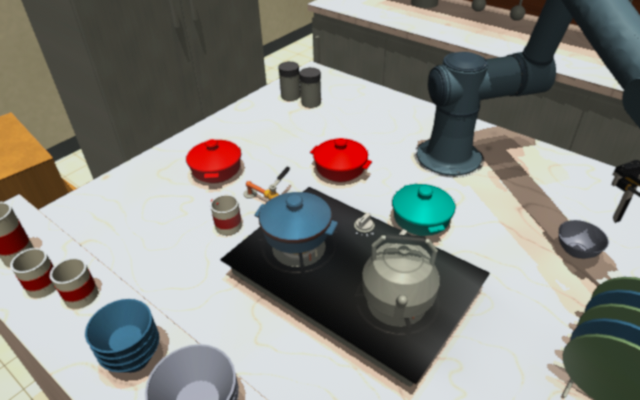

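View pics/top0.png

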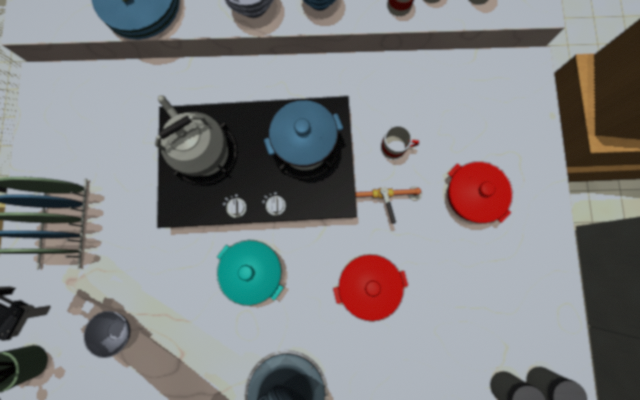

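The top view shows the blue casserole at (303,130) on the right burner and the kettle at (195,145) on the left. The right dial is at (276,205) and the left at (236,207). The gas cock is at about (388,193), with its lever pointing down to (392,220). The look-alikes are turquoise at (249,272), red at (372,287) and red at (480,192). Only the blue one fits the description. I'll confirm in a crop and measure the hob.

```bash
cat > h.py <<'E'
import numpy as np,cv2
from bench import manip
def ray(n,u,v,z):
    c=manip.calibration(n);f=200/np.tan(np.radians(c['vertical_fov']/2))
    R=c['R'];o=-R.T@c['t'];d=R.T@np.array([(u-c['cx'])/f,(v-c['cy'])/f,1])
    return o+d*(z-o[2])/d[2]
def proj(n,X):
    c=manip.calibration(n);f=200/np.tan(np.radians(c['vertical_fov']/2))
    p=c['R']@np.asarray(X)+c['t'];return np.round([f*p[0]/p[2]+c['cx'],f*p[1]/p[2]+c['cy']],1)
E
python3 - <<'E'
from h import *
im=cv2.imread("pics/top0.png")
hsv=cv2.cvtColor(im,cv2.COLOR_BGR2HSV)
# dark glass: fit edges
m=((hsv[...,2]<45)).astype(np.uint8)*255
m[:90]=0;m[232:]=0;m[:,:150]=0;m[:,362:]=0
# front edge rows & right edge columns, left edge, by line fits
def fit(pts): return cv2.fitLine(np.float32(pts),cv2.DIST_HUBER,0,.01,.01).ravel()
F=fit([(u,np.where(m[:,u])[0].max()) for u in range(170,348,3)])
B=fit([(u,np.where(m[:,u])[0].min()) for u in list(range(208,265,3))+list(range(338,346,2))])
Rr=fit([(np.where(m[v])[0].max(),v) for v in range(170,212,2)])
L=fit([(np.where(m[v])[0].min(),v) for v in range(175,222,2)])
def X(a,b):
    A=np.array([[a[0],-b[0]],[a[1],-b[1]]]);s=np.linalg.solve(A,[b[2]-a[2],b[3]-a[3]]);return a[2:]+s[0]*a[:2]
C={k:X(a,b) for k,a,b in(("FL",F,L),("FR",F,Rr),("BL",B,L),("BR",B,Rr))}
for k,p in C.items(): print(k,p,ray("top",*p,.075))
P={k:ray("top",*p,.075)[:2] for k,p in C.items()}
src=np.array([[-.18,.28],[-.18,-.28],[.18,.28],[.18,-.28]]);dst=np.array([P[k] for k in("FL","FR","BL","BR")])
a=src-src.mean(0);b=dst-dst.mean(0)
th=np.arctan2((a[:,0]*b[:,1]-a[:,1]*b[:,0]).sum(),(a*b).sum());Rz=np.array([[np.cos(th),-np.sin(th)],[np.sin(th),np.cos(th)]])
o=dst.mean(0);print("hob",o,"yaw",th,"resid",np.round(dst-(src@Rz.T+o),4))
for k,q,z in(("dR",(-.135,-.055),.106),("dL",(-.135,.055),.106),("valve",(-.11,-.36),.089),("leverShut",(-.175,-.36),.089),("bR",(.03,-.145),.118)):
    w=np.r_[Rz@q+o,z];print(k,np.round(w,4),proj("top",w),proj("scene",w))
c1=cv2.resize(im[160:240,200:300],None,fx=5,fy=5,interpolation=2)
c2=cv2.resize(im[170:240,350:430],None,fx=5,fy=5,interpolation=2)
cas=cv2.resize(im[90:190,260:350],None,fx=3,fy=3)
o=np.zeros((400+300,900,3),np.uint8);o[:400,:500]=c1;o[:350,500:]=c2;o[400:,:270]=cas
s=cv2.imread("pics/scene0.png")[150:250,230:390];o[400:700,300:780]=cv2.resize(s,None,fx=3,fy=3)
cv2.imwrite("pics/crop.png",cv2.resize(o,(770,599)))
E
```

```text
FL [159.     226.5314] [0.46506009 0.34376998 0.075     ]
FR [353.64517 215.04767] [ 0.48312965 -0.19791825  0.075     ]
BL [159.      107.87416] [0.81397626 0.35972357 0.075     ]
BR [347.7971   97.45979] [ 0.82888349 -0.19378846  0.075     ]
hob [0.64776237 0.07794671] yaw 0.029754040354617994 resid [[ 0.0055 -0.0087]
 [ 0.007   0.0094]
 [-0.0054 -0.0035]
 [-0.0071  0.0028]]
dR [0.5145 0.019  0.106 ] [273.9 204.2] [365.6 216.2]
dL [0.5112 0.1289 0.106 ] [233.5 206.5] [401.9 233.7]
valve [ 0.5485 -0.2852  0.089 ] [384.7 190.1] [273.3 183. ]
leverShut [ 0.4835 -0.2871  0.089 ] [386.6 213.4] [287.8 172. ]
bR [ 0.6821 -0.0661  0.118 ] [304.  142.5] [299.1 234.2]
```

View pics/crop.png

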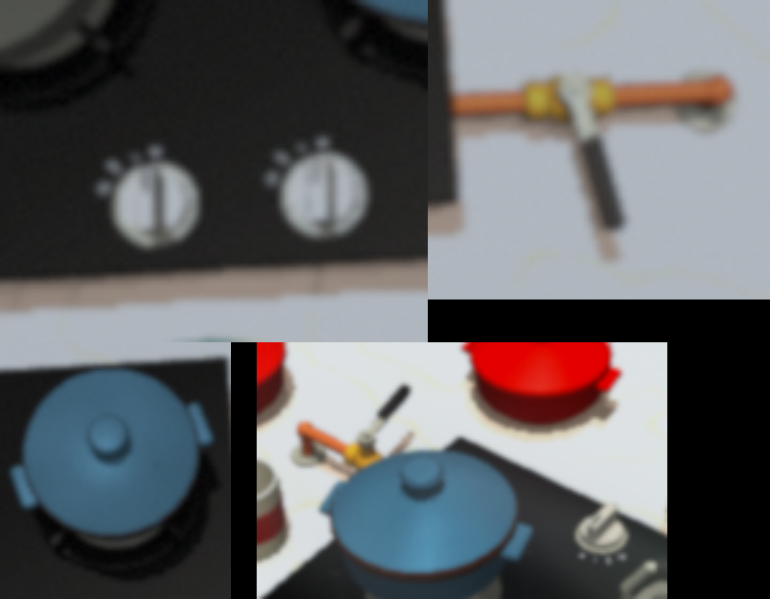

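The crop confirms the blue lidded casserole stands on the right burner, so the right dial at about (276,205) is the one to turn. The lever's dark sleeve runs from about (388,203) to (394,223). Next I'll refine the dial and lever positions by blobs.

```bash
python3 - <<'E'
from h import *
im=cv2.imread("pics/top0.png");hsv=cv2.cvtColor(im,cv2.COLOR_BGR2HSV)
def blobs(m,x0,x1,y0,y1,amin):
    k=np.zeros_like(m);k[y0:y1,x0:x1]=m[y0:y1,x0:x1]
    n,l,s,c=cv2.connectedComponentsWithStats(k)
    return [(c[i],s[i],np.argwhere(l==i)[:,::-1]) for i in range(1,n) if s[i][4]>=amin]
br=(hsv[...,2]>95).astype(np.uint8)
D=[]
for c,s,p in blobs(br,220,295,190,220,60):
    (u,v),r=cv2.minEnclosingCircle(p.astype(np.float32));w=ray("top",*c,.088);D.append(w);print("dial",c,(u,v),r,s,w,ray("top",u,v,.086))
dk=(hsv[...,2]<90).astype(np.uint8)
for c,s,p in blobs(dk,372,420,196,240,20):
    vx,vy,_,_=cv2.fitLine(p.astype(np.float32),2,0,.01,.01).ravel()
    g=ray("top",*c,.087);e=ray("top",c[0]+10*vx,c[1]+10*vy,.087)-g
    print("sleeve",c,s,g,"dir",np.degrees(np.arctan2(e[1],e[0])))
cu=((hsv[...,0]<15)&(hsv[...,1]>100)).astype(np.uint8)
pp=np.vstack([p for c,s,p in blobs(cu,357,412,180,205,10)])
f=cv2.fitLine(pp.astype(np.float32),4,0,.01,.01).ravel();a=ray("top",*f[2:],.045);b=ray("top",*(f[2:]-20*f[:2]),.045)
print("pipe",a,"hob yaw deg",np.degrees(np.arctan2(*( (b-a)[[1,0]])))-90)
print("dials yaw",np.degrees(np.arctan2(*((D[0]-D[1])[[1,0]])))-90 if len(D)>1 else 0)
for u,v in((383.7,189.9),):print("valve",ray("top",u,v,.089))
s=manip.sense();print(s['tool_pos'])
sc=cv2.imread("pics/scene0.png");hs=cv2.cvtColor(sc,cv2.COLOR_BGR2HSV)
for c,s,p in blobs((hs[...,2]<80).astype(np.uint8),272,295,162,185,15): print("scene sleeve",c,ray("scene",*c,.085))
E
```

```text
dial [275.30322581 204.97419355] (275.5, 205.5) 10.12432861328125 [266 196  20  19 310] [0.51511194 0.0176556  0.088     ] [0.51393781 0.01739366 0.086     ]
dial [235.88435374 206.99319728] (235.85714721679688, 207.14285278320312) 10.101632118225098 [227 198  19  20 294] [0.51236168 0.1266863  0.088     ] [0.51224943 0.1272452  0.086     ]
sleeve [390.04597701 212.6091954 ] [386 203   9  20  87] [ 0.48579141 -0.29681162  0.087     ] dir -166.89329745775407
pipe [ 0.5487479  -0.29162962  0.045     ] hob yaw deg 1.7583056670842439
dials yaw -178.55503850197232
valve [ 0.54909955 -0.28235274  0.089     ]
[0.2851908  0.58343981 0.16588229]
scene sleeve [283.23255814 172.95348837] [ 0.49168354 -0.29870011  0.085     ]
```

{"api": "send_rows", "payload": {"rows": [[0,0,-1,0,0,-0.1,0],[0,0,-1,0,0,-0.1,0],[0,0,-1,0,0,-0.1,0],[0,0,-1,0,0,-0.1,0],[0,0,0,0,0,-0.06,0]], "grip_force": 20}}

```text
t: 0.52
tool_pos: [0.2861, 0.5847, 0.2089]
tcp_rot: [-0.015, 3.14, 0.004]
contact_force: [0.5, -0.2, 0.9]
finger_gap: 0.684
grip_force: 0.0
```

{"api": "send_rows", "payload": {"rows": [[-0.8,-3.4,0,0,0,0,0],[-0.8,-3.4,0,0,0,0,0],[-0.8,-3.4,0,0,0,0,0],[-0.8,-3.4,0,0,0,0,0],[-0.8,-3.4,0,0,0,0,0]]}}

```text
t: 0.93
tool_pos: [0.3261, 0.4124, 0.2062]
tcp_rot: [0.009, -3.141, 0.001]
contact_force: [1.0, 0.6, -0.1]
finger_gap: 0.326
grip_force: 0.0
```

{"api": "send_rows", "payload": {"rows": [[-0.8,-3.4,0,0,0,0,0],[-0.8,-3.4,0,0,0,0,0],[-0.8,-3.4,0,0,0,0,0],[-0.8,-3.4,0,0,0,0,0],[-0.8,-3.4,0,0,0,0,0]]}}

```text
t: 1.35
tool_pos: [0.367, 0.2428, 0.2065]
tcp_rot: [0.009, -3.141, 0.0]
contact_force: [1.2, -0.3, 0.4]
finger_gap: 0.011
grip_force: 0.0
```

{"api": "send_rows", "payload": {"rows": [[-0.8,-3.4,0,0,0,0,0],[-0.8,-3.4,0,0,0,0,0],[-0.8,-3.4,0,0,0,0,0],[-0.8,-3.4,0,0,0,0,0],[-0.8,-3.4,0,0,0,0,0]]}}

```text
t: 1.77
tool_pos: [0.408, 0.073, 0.2067]
tcp_rot: [-0.008, 3.141, 0.0]
contact_force: [1.3, -0.5, -0.1]
finger_gap: 0.002
grip_force: 0.0
```

{"api": "send_rows", "payload": {"rows": [[-0.8,-3.4,0,0,0,0,0],[-0.8,-3.4,0,0,0,0,0],[-0.8,-3.4,0,0,0,0,0],[-0.8,-3.4,0,0,0,0,0],[-0.8,-3.4,0,0,0,0,0]]}}

```text
t: 2.18
tool_pos: [0.4489, -0.097, 0.2066]
tcp_rot: [0.007, -3.141, -0.0]
contact_force: [0.4, 1.1, 1.1]
finger_gap: 0.005
grip_force: 0.0
```

{"api": "send_rows", "payload": {"rows": [[-0.8,-3.3,0,0,0,0,0],[-0.8,-3.3,0,0,0,0,0],[-0.8,-3.3,0,0,0,0,0],[-0.8,-3.3,0,0,0,0,0],[0,-3.3,0,0,0,0,0]]}}

```text
t: 2.6
tool_pos: [0.4822, -0.2616, 0.2063]
tcp_rot: [0.008, -3.141, -0.001]
contact_force: [0.0, 0.7, 0.0]
finger_gap: 0.007
grip_force: 0.0
```

{"api": "send_rows", "payload": {"rows": [[0,0,3,0,0,0,0],[0,0,3,0,0,0,0],[0,0,3,0,0,0,0],[0,0,3,0,0,0,0],[0,0,1.6,0,0,0,0]]}}

```text
t: 3.02
tool_pos: [0.4796, -0.2583, 0.0666]
tcp_rot: [0.008, -3.137, -0.006]
contact_force: [-0.1, 0.6, -0.1]
finger_gap: 0.002
grip_force: 0.0
```

{"api": "send_rows", "payload": {"rows": [[-0.1,-1.1,-0.3,0,0,0,0],[0,-1.1,0,0,0,0,0],[-0.1,-0.9,0,0,0,0,0],[-0.1,-0.9,0,0,0,0,0],[-0.1,-0.8,0,0,0,0,0]]}}

```text
t: 3.43
tool_pos: [0.4872, -0.3104, 0.0758]
tcp_rot: [-0.007, 3.139, -0.004]
contact_force: [-0.8, 0.3, -0.3]
finger_gap: 0.006
grip_force: 0.0
```

{"api": "send_rows", "payload": {"rows": [[-0.4,-0.8,0,0,0,0,0],[-0.5,-0.8,0,0,0,0,0],[-0.6,-0.8,0,0,0,0,0],[-0.6,-0.5,0,0,0,0,0],[-0.6,-0.5,0,0,0,0,0]]}}

```text
t: 3.85
tool_pos: [0.5141, -0.3425, 0.0739]
tcp_rot: [-0.008, 3.141, -0.0]
contact_force: [0.5, 0.7, -0.1]
finger_gap: 0.005
grip_force: 0.0
```

{"api": "send_rows", "payload": {"rows": [[-0.6,-0.4,0,0,0,0,0],[-0.6,-0.2,0,0,0,0,0],[-0.6,-0.2,0,0,0,0,0],[-0.4,-0.1,0,0,0,0,0],[-0.3,0,0,0,0,0,0]]}}

```text
t: 4.27
tool_pos: [0.539, -0.3507, 0.0738]
tcp_rot: [-0.009, 3.142, 0.0]
contact_force: [-0.4, -0.1, -0.0]
finger_gap: 0.006
grip_force: 0.0
```

```bash
python3 - <<'E'
from h import *
im=manip.capture("top")[:,:,::-1];s=manip.capture("scene")[:,:,::-1]
o=np.hstack([cv2.resize(im[160:240,340:430],None,fx=5,fy=5,interpolation=2)[:400,:400],cv2.resize(s[130:230,220:320],None,fx=4,fy=4,interpolation=2)])
cv2.imwrite("pics/a1.png",o);print(manip.sense()['tool_pos'],proj("top",manip.sense()['tool_pos']),proj("scene",manip.sense()['tool_pos']))
E
```

```text
[ 0.53880096 -0.3505211   0.07381014] [407.5 193.9] [260.2 177. ]
```

View pics/a1.png

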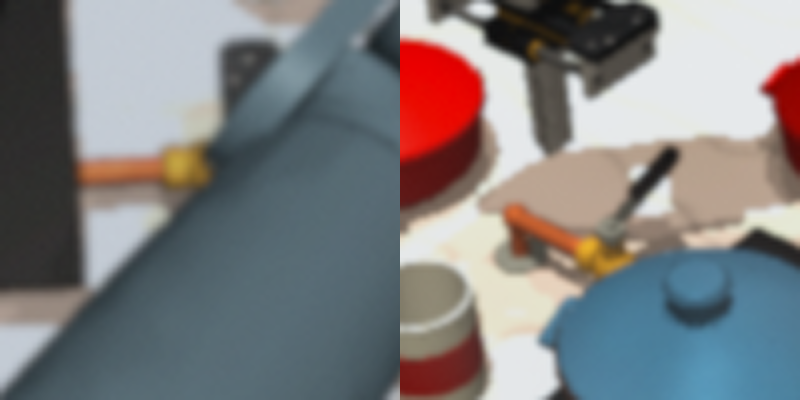

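The lever has not moved. In the scene crop the fingertip ends at about pixel (258,168), but the reported TCP projects to (260,177), so the tip is really about 3 cm higher than reported and passed over the sleeve. I'll go back and check it against a second view.

{"api": "send_rows", "payload": {"rows": [[0,0,-2,0,0,0,0],[1.5,2.3,0,0,0,0,0],[1.5,2.3,0,0,0,0,0],[1.5,2.3,0,0,0,0,0],[1.4,2.3,0,0,0,0,0]]}}

```text
t: 4.78
tool_pos: [0.4779, -0.2579, 0.0938]
tcp_rot: [0.008, -3.141, -0.0]
contact_force: [0.7, 0.2, 0.2]
finger_gap: 0.005
grip_force: 0.0
```

{"api": "send_rows", "payload": {"rows": [[0,0,1,0,0,0,0],[0,0,1,0,0,0,0],[0,0,0,0,0,0,0],[0,0,0,0,0,0,0],[0,0,0,0,0,0,0]]}}

```text
t: 5.2
tool_pos: [0.4793, -0.2599, 0.0738]
tcp_rot: [-0.007, 3.142, -0.0]
contact_force: [-0.6, 0.2, -0.8]
finger_gap: 0.002
grip_force: 0.0
```

```bash
python3 - <<'E'
from h import *
im=manip.capture("top")[:,:,::-1];s=manip.capture("scene")[:,:,::-1]
o=np.hstack([cv2.resize(im[160:240,340:420],None,fx=5,fy=5,interpolation=2),cv2.resize(s[130:230,230:330],None,fx=4,fy=4,interpolation=2)])
cv2.imwrite("pics/a2.png",o);st=manip.sense();p=st['tool_pos'];print(st)
print(p,proj("top",p),proj("scene",p),proj("scene",p+[0,0,.1]))
E
```

```text
{'t': 5.3, 'joint_pos': array([-7.04718069e-01,  1.06217171e-01,  1.89632823e+00, -4.29989994e-05,
        1.13842202e+00, -2.28020141e+00]), 'dq': array([ 0.00282839, -0.00582296,  0.00609023,  0.00024337,  0.00127203,
        0.00114346]), 'joint_efforts': array([ 2.16294173e-02, -3.28384852e+01, -2.84262979e+01, -5.47663495e-02,
        4.90170904e-02, -2.69267875e-04]), 'tool_pos': array([ 0.47943551, -0.25991259,  0.07415395]), 'tcp_rot': array([-7.38956753e-03,  3.14113390e+00, -6.84516467e-04]), 'contact_force': array([-0.47841516,  0.40025521,  0.26361034]), 'moment': array([ 0.03079749, -0.07372306,  0.02143597]), 'grip_force': 0.0, 'finger_gap': 0.004309881032188842}
[ 0.47943551 -0.25991259  0.07415395] [376.1 215.8] [295.8 178.7] [294.  151.3]
```

View pics/a2.png

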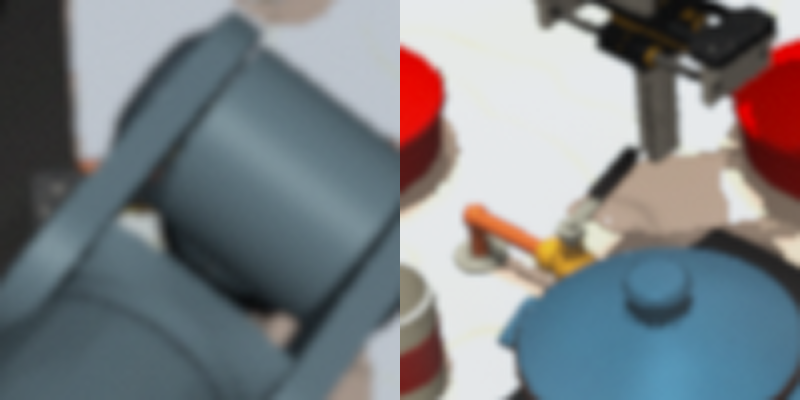

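The tip is seen at about (294,169.5) and predicted at (296,179): the same shift of about 33 mm upward. I'll lower by that much and feel for the sleeve.

{"api": "send_rows", "payload": {"rows": [[0,0,1.8,0,0,0,0],[0,0,1.8,0,0,0,0],[0,-0.7,0,0,0,0,0],[0,-0.7,0,0,0,0,0],[0,-0.6,0,0,0,0,0]]}}

```text
t: 5.72
tool_pos: [0.4797, -0.2807, 0.039]
tcp_rot: [-0.008, 3.14, -0.002]
contact_force: [0.4, 0.5, 0.3]
finger_gap: 0.007
grip_force: 0.0
```

{"api": "send_rows", "payload": {"rows": [[0,-0.4,0,0,0,0,0],[0,-0.4,0,0,0,0,0],[0,-0.4,0,0,0,0,0],[0,0,0,0,0,0,0],[0,0,0,0,0,0,0]]}}

```text
t: 6.13
tool_pos: [0.4796, -0.2913, 0.0386]
tcp_rot: [-0.008, 3.141, -0.0]
contact_force: [0.3, 2.5, 1.8]
finger_gap: 0.004
grip_force: 1.3
```

```bash
python3 - <<'E'
from h import *
st=manip.sense();print(st['contact_force'],st['tool_pos'],st['moment'])
s=manip.capture("scene")[:,:,::-1]
hs=cv2.cvtColor(np.ascontiguousarray(s),cv2.COLOR_BGR2HSV)
cv2.imwrite("pics/a3.png",cv2.resize(s[140:210,240:320],None,fx=7,fy=7,interpolation=2));print(proj("scene",st['tool_pos']))
E
```

```text
[0.34461854 2.52356012 1.81858543] [ 0.47960214 -0.29125492  0.03859396] [ 0.61777913 -0.12080879  0.05176015]
[288.7 184. ]
```

View pics/a3.png

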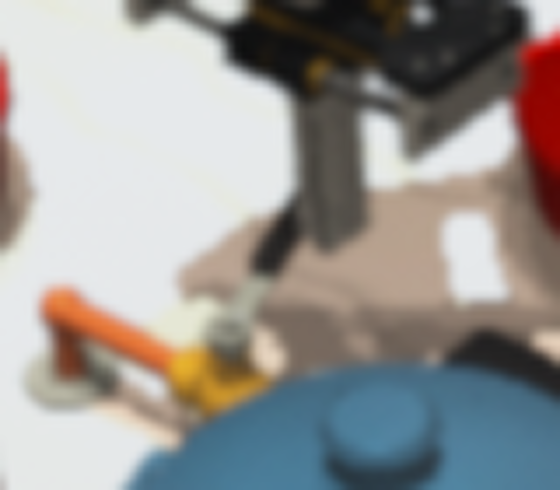

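Contact is now felt at the sleeve: the tip is seen at (287,175), with 2.5 N against it. I'll carry on along the arc.

{"api": "send_rows", "payload": {"rows": [[-0.1,-0.7,0,0,0,0,0],[-0.1,-0.7,0,0,0,0,0],[-0.2,-0.7,0,0,0,0,0],[-0.4,-0.7,0,0,0,0,0],[-0.4,-0.7,0,0,0,0,0]]}}

```text
t: 6.6
tool_pos: [0.4906, -0.3247, 0.0374]
tcp_rot: [0.008, -3.14, -0.005]
contact_force: [-0.8, 6.7, 0.1]
finger_gap: 0.005
grip_force: 2.4
```

{"api": "send_rows", "payload": {"rows": [[-0.5,-0.6,0,0,0,0,0],[-0.5,-0.6,0,0,0,0,0],[-0.5,-0.5,0,0,0,0,0],[-0.6,-0.4,0,0,0,0,0],[-0.6,-0.3,0,0,0,0,0]]}}

```text
t: 7.02
tool_pos: [0.5169, -0.3489, 0.0369]
tcp_rot: [0.008, -3.138, -0.005]
contact_force: [-2.9, 4.2, 0.2]
finger_gap: 0.003
grip_force: 2.1
```

{"api": "send_rows", "payload": {"rows": [[-0.6,-0.2,0,0,0,0,0],[-0.6,0,0,0,0,0,0],[-0.6,0,0,0,0,0,0],[-0.3,0,0,0,0,0,0],[0,0,0,0,0,0,0]]}}

```text
t: 7.43
tool_pos: [0.5367, -0.3528, 0.0371]
tcp_rot: [0.01, -3.134, 0.002]
contact_force: [-9.8, -2.5, -0.1]
finger_gap: 0.005
grip_force: 4.9
```

{"api": "send_rows", "payload": {"rows": [[-0.2,0,0,0,0,0,0],[-0.2,0,0,0,0,0,0],[0,0,0,0,0,0,0],[0,0,0,0,0,0,0],[0,0,0,0,0,0,0]]}}

```text
t: 7.85
tool_pos: [0.5366, -0.3528, 0.037]
tcp_rot: [0.011, -3.126, -0.001]
contact_force: [-21.9, -1.7, 6.9]
finger_gap: 0.006
grip_force: 11.3
```

The lever is at its stop: the position held while the force rose to 22 N. I'll back off, lift and travel to the right dial.

{"api": "send_rows", "payload": {"rows": [[2,0,0,0,0,0,0],[2.1,0,0,0,0,0,0],[0,0,-4,0,0,0,0],[0,0,-4,0,0,0,0],[0,0,-4,0,0,0,0]]}}

```text
t: 8.27
tool_pos: [0.5021, -0.3524, 0.1594]
tcp_rot: [-0.007, 3.141, -0.002]
contact_force: [1.1, -0.0, -0.0]
finger_gap: 0.007
grip_force: 0.0
```

{"api": "send_rows", "payload": {"rows": [[0,3.5,0,0,0,0,0],[0,4,0,0,0,0,0],[0,4,0,0,0,0,0],[0,4,0,0,0,0,0],[0,4,0,0,0,0,0]]}}

```text
t: 8.68
tool_pos: [0.502, -0.156, 0.1588]
tcp_rot: [-0.007, 3.139, -0.003]
contact_force: [0.8, 1.0, 0.0]
finger_gap: 0.006
grip_force: 0.0
```

{"api": "send_rows", "payload": {"rows": [[0,4,0,0,0,0,0],[0,4,0,0,0,0,0],[0,4,0,0,0,0,0],[0,4,0,0,0,0,0],[0,4,0,0,0,0,0]]}}

```text
t: 9.1
tool_pos: [0.5012, 0.0446, 0.159]
tcp_rot: [-0.008, 3.138, -0.002]
contact_force: [0.6, 0.1, -1.3]
finger_gap: 0.001
grip_force: 0.0
```

{"api": "send_rows", "payload": {"rows": [[0,1.5,0,0,0,0,0],[0,0,3,0,0,0,0],[0,0,3,0,0,0,0],[0,0,0,0,0,0,0],[0,0,0,0,0,0,0]]}}

```text
t: 9.52
tool_pos: [0.4998, 0.0581, 0.0974]
tcp_rot: [0.008, -3.14, 0.0]
contact_force: [0.5, 0.8, 0.5]
finger_gap: 0.005
grip_force: 0.0
```

```bash
python3 - <<'E'
from h import *
p=manip.sense()['tool_pos']
im=manip.capture("top")[:,:,::-1];s=manip.capture("scene")[:,:,::-1]
o=np.hstack([cv2.resize(im[160:240,350:430],None,fx=5,fy=5,interpolation=2),cv2.resize(s[170:250,330:410],None,fx=5,fy=5,interpolation=2)])
cv2.imwrite("pics/a4.png",o)
print(p,manip.sense()['contact_force'],proj("scene",p),proj("scene",p+[0,0,.033]))
E
```

```text
[0.49977705 0.05805255 0.09737995] [ 0.44427151  0.00666862 -0.30354709] [381.  221.9] [381.7 212.5]
```

View pics/a4.png

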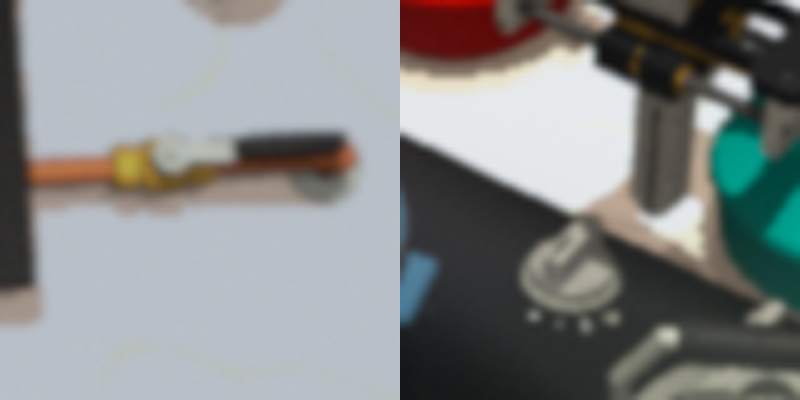

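The lever lies in line with the pipe, so the cock is open. In the scene crop the tip is at (382,212), which matches a 33 mm tool offset. I'll descend beside the front end of the right dial's bar and push it anticlockwise.

{"api": "send_rows", "payload": {"rows": [[0.8,-1.2,1.2,0,0,0,0],[0,0,1.3,0,0,0,0],[0,0,1.2,0,0,0,0],[0,0,0,0,0,0,0],[0,0,0,0,0,0,0]]}}

```text
t: 10.03
tool_pos: [0.4929, 0.0459, 0.0615]
tcp_rot: [-0.008, 3.141, -0.0]
contact_force: [-0.5, -0.1, 1.0]
finger_gap: 0.005
grip_force: 0.0
```

{"api": "send_rows", "payload": {"rows": [[0,-0.5,0,0,0,0,0],[0,-0.4,0,0,0,0,0],[0,-0.4,0,0,0,0,0],[0,-0.3,0,0,0,0,0],[0,0,0,0,0,0,0]]}}

```text
t: 10.45
tool_pos: [0.4929, 0.0301, 0.0614]
tcp_rot: [-0.007, 3.141, 0.002]
contact_force: [-0.1, 2.8, 1.8]
finger_gap: 0.007
grip_force: 1.6
```

{"api": "send_rows", "payload": {"rows": [[0.1,-0.3,0,0,0,0,0],[0.1,-0.3,0,0,0,0,0],[0,-0.3,0,0,0,0,0],[-0.1,-0.3,0,0,0,0,0],[-0.1,-0.2,0,0,0,0,0]]}}

```text
t: 10.87
tool_pos: [0.4926, 0.016, 0.0612]
tcp_rot: [-0.008, 3.141, 0.0]
contact_force: [-1.7, 4.8, 3.7]
finger_gap: 0.002
grip_force: 2.6
```

{"api": "send_rows", "payload": {"rows": [[-0.1,-0.1,0,0,0,0,0],[-0.1,-0.1,0,0,0,0,0],[-0.1,-0.1,0,0,0,0,0],[-0.1,-0.1,0,0,0,0,0],[0,0,0,0,0,0,0]]}}

```text
t: 11.28
tool_pos: [0.4949, 0.0131, 0.0608]
tcp_rot: [0.008, -3.137, -0.004]
contact_force: [-5.7, 6.7, 7.7]
finger_gap: 0.007
grip_force: 5.2
```

```bash
python3 - <<'E'
from h import *
s=manip.capture("scene")[:,:,::-1]
st=manip.sense();print(st['tool_pos'],st['contact_force'],st['moment'])
cv2.imwrite("pics/a5.png",cv2.resize(s[180:240,330:410],None,fx=8,fy=8,interpolation=2))
D=np.array([.5145,.0175,.106])
for a in(0,1.0,1.1,1.25):
    t=a+.028;e=np.array([np.cos(t),np.sin(t),0])*.021
    print(a,(proj("scene",D+e)-[330,180])*8,(proj("scene",D-e)-[330,180])*8)
E
```

```text
[0.49488689 0.0130982  0.06078671] [-6.06234423  8.50703534  7.5770134 ] [ 1.4343555   1.06068694 -0.02094629]
0 [245.6 323.2] [316.8 253.6]
1.0 [307.2 328.8] [256. 248.]
1.1 [312.8 327.2] [250.4 249.6]
1.25 [320.8 323.2] [242.4 252.8]
```

View pics/a5.png

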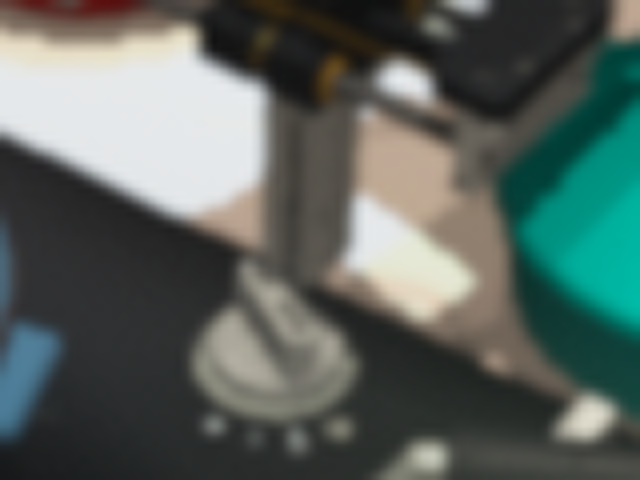

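The scene crop shows the dial's bar running from (250,262) to (310,340), so it is turned about 1.0 rad. I'll push on to the stop.

{"api": "send_rows", "payload": {"rows": [[-0.1,-0.05,0,0,0,0,0],[-0.1,-0.05,0,0,0,0,0],[0,0,0,0,0,0,0],[0,0,0,0,0,0,0],[0,0,0,0,0,0,0]]}}

```text
t: 11.75
tool_pos: [0.4961, 0.0119, 0.0607]
tcp_rot: [0.008, -3.135, -0.003]
contact_force: [-7.2, 4.8, 10.3]
finger_gap: 0.005
grip_force: 6.3
```

{"api": "send_rows", "payload": {"rows": [[-0.1,-0.05,0,0,0,0,0],[-0.1,0,0,0,0,0,0],[0,0,0,0,0,0,0],[0,0,0,0,0,0,0],[0,0,0,0,0,0,0]]}}

```text
t: 12.17
tool_pos: [0.4973, 0.011, 0.0603]
tcp_rot: [0.009, -3.133, -0.001]
contact_force: [-8.6, 1.6, 7.5]
finger_gap: 0.004
grip_force: 5.8
```

{"api": "send_rows", "payload": {"rows": [[-0.1,0,0,0,0,0,0],[-0.1,0,0,0,0,0,0],[0,0,0,0,0,0,0],[0,0,0,0,0,0,0],[0,0,0,0,0,0,0]]}}

```text
t: 12.58
tool_pos: [0.4978, 0.0109, 0.0601]
tcp_rot: [0.009, -3.129, -0.001]
contact_force: [-14.2, 3.8, 12.5]
finger_gap: -0.002
grip_force: 8.9
```

{"api": "send_rows", "payload": {"rows": [[-0.1,0,0,0,0,0,0],[-0.1,0,0,0,0,0,0],[0,0,0,0,0,0,0],[0,0,0,0,0,0,0],[0,0,0,0,0,0,0]]}}

```text
t: 13.0
tool_pos: [0.4979, 0.0108, 0.06]
tcp_rot: [0.01, -3.125, -0.001]
contact_force: [-21.7, 3.7, 17.1]
finger_gap: 0.005
grip_force: 11.9
```

```bash
python3 - <<'E'
from h import *
s=manip.capture("scene")[:,:,::-1]
st=manip.sense();print(st['tool_pos'],st['contact_force'])
cv2.imwrite("pics/a6.png",cv2.resize(s[180:240,330:410],None,fx=8,fy=8,interpolation=2))
E
```

```text
[0.49790626 0.01080328 0.0599643 ] [-19.54071926   0.89899173  16.50904287]
```

View pics/a6.png

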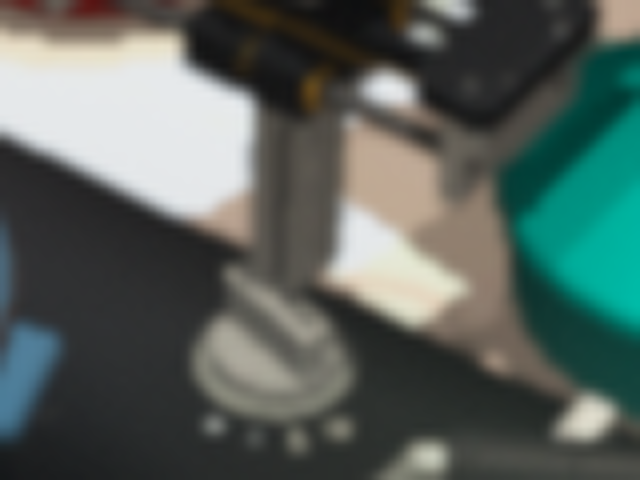

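The pointer now reaches the star: the bar runs from (232,270) to (325,335). The tool has stopped moving while the force rose to about 20 N, so the dial is held against its end stop. Handing in.

```bash
python3 -c "
from bench import manip
print(manip.hand_in())"
```

```text
the job is handed in; nothing more can be done
None
```

The gas cock is fully open, and I handed in with the right dial (the burner under the blue casserole) held at its lighting stop with about 20 N; I never touched the left dial, casserole, kettle or mug, and the hand-in gave no verdict.

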